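# Stand a holder frame in its grooved stand, kickstand down, and hold it upright

## Task

Move the holder frame from the low grey storage cradle to the raised cream stand, laying its hub bar into the V-groove the same way round (leaning on the rest is fine). Only then flip its kickstand over the top and all the way down, and finally bring the frame upright in the groove, clear of the rest, and keep hold of it there so that it cannot tip: the program finishes while still holding the frame. Do not let the frame fall over and leave everything else on the bench where it is.

Things in the scene. Friction and masses are not known exactly. Their poses are not given: they have to be found in the camera images.
- frame: Loose holder frame, about 0.45 kg: steel hub bar (18 mm diameter, 90 mm along y) at its foot, two 12 mm aluminium uprights at y = +-22 mm, black grip block on top, dark steel clamp block (x to 30, z 102 to 122 mm). Origin: middle of the hub bar's axis; z runs up the frame, x to the side the kickstand swings down to. Starts in the cradle, turned the same way, leaning back 9 degrees to -x.
- grip (a point): Centre of the frame's black grip block, 18 mm (x) x 56 mm (y) x 36 mm (z), at 156 mm up the frame's z axis from the hub axis (block spans 138 to 174 mm).
- leg (a joint): Kickstand angle, rad: 0 = folded up on its stop (10 degrees to the frame's -x of its z axis), kept there by its weight; grows as it swings over the top to +x; 2.79 = fully down on its stop, 30 degrees out to +x from the frame's -z. Only its weight drives it: once well past vertical it falls the rest by itself. Friction 0.002 N m, damping 0.005 N m s/rad.
- foot (a point): Centre of the rubber ball (14 mm diameter) at the kickstand's free end. The kickstand is a 10 mm round bar, 105 mm from pivot to this point.
- pivot (a point): Kickstand pivot, outside the frame's +y upright: in the frame at x = 0, y = 51 mm, z = 75 mm; its axis is along the frame's y.
- stand: Cream work stand, fixed, the higher support: base plate 200 (x) x 160 (y) mm centred 10 mm to +x of the origin, plate top 24 mm up. Origin on the work surface under the groove, z up, y along the groove. With the frame upright in the groove and kickstand down, the foot hangs about 8 mm above the plate; let go, the clamp's weight tips it to +x onto the foot.
- seat (a point): Where the hub bar's centre lies when seated in the stand's V-groove: 55 mm above the stand's origin. The groove: two polished, slippery 45 degree plates, 70 mm long along the stand's y, 36 mm wide at the mouth, upper edges 61 mm above the work surface.
- stand_rest: The stand's rest on its -x side: fixed post and rubber pad (60 mm wide, y -30 to 30), origin as the stand's. A frame seated in the groove leans back on it at 15 degrees towards -x; the pad meets the uprights 100 mm up the frame. Top of pad and post: about 105 mm above the hub axis in height.
- cradle: Low grey storage cradle, fixed: base plate 160 (x) x 140 (y) x 10 mm, a V-groove along y like the stand's (hub axis 35 mm above the origin, which is on the work surface under the groove), and on its -x side a rest like the stand's, 9 degrees of lean.
- dish: Bystander, loose: small closed culture dish, clear, 62 mm across, 18 mm high. Origin at the centre of its underside.
- tipbox: Bystander, loose: pipette-tip box with clear lid, 104 x 74 x 63 mm. Origin at the centre of its underside.
- bottle: Bystander, loose: amber bottle, 60 mm across, 130 mm high. Origin at the centre of its underside.
- tuberack: Bystander, loose: white tube rack block, 70 x 140 x 45 mm. Origin at the centre of its underside.
- beaker: Bystander, loose: glass beaker, 68 mm across, 85 mm high. Origin at the centre of its underside.
- driver: Bystander, loose: a screwdriver lying on the surface. Origin under its middle.
Not all that is in view belongs to the job. There is more than one size of the frame; the job needs the larger.

How it is judged:
On the way, in this order (a step that is already met when the one before it is completed fails the run):
1. the frame's hub bar lies in the stand's groove, the right way round, kickstand still folded (x of frame in the frame of stand between -0.006 and 0.006 m and y of frame in the frame of stand between -0.02 and 0.02 m and z of frame in the frame of stand between 0.049 and 0.06 m and angle between the y axis of frame and the y axis of stand, either way round below 0.12 rad and y of pivot in the frame of stand above 0.02 m and value of joint leg below 0.8 rad), for 0.3 s.
2. the kickstand is fully down with the hub bar still in the groove (x of frame in the frame of stand between -0.006 and 0.006 m and y of frame in the frame of stand between -0.02 and 0.02 m and z of frame in the frame of stand between 0.049 and 0.06 m and angle between the y axis of frame and the y axis of stand, either way round below 0.12 rad and y of pivot in the frame of stand above 0.02 m and value of joint leg above 2.6 rad), for 0.3 s.
At the end, for the whole second after the job is handed in: Hub bar in the stand's groove (6 mm across and in height, 20 mm along, in line within 7 degrees, pivot on the stand's +y side), kickstand over 2.6 rad, frame upright within 4 degrees, still, under 0.2 N on the rest, fingers holding it with over 1 N (all of step 2 and angle between frame's own z axis and vertical below 0.07 rad and linear speed of frame below 0.02 m/s and contact force between the fingers and frame above 1 N and contact force between frame and stand_rest below 0.2 N); the arm keeps its last pose, push and grip.
It fails at once if the frame falls over (leans more than 45 degrees) (angle between frame's own z axis and vertical above 0.8 rad).
It fails at once if a bystander is moved more than 30 mm (distance of any of dish, tipbox, bottle, tuberack, beaker, driver from where it was at the start of the episode above 0.03 m).
It also fails if it takes over 67 s, if anything falls off the work surface, if the arm or the gripper's body presses on something with over 40 N, if the wrist force passes 120 N, or if a joint passes its speed limit or range.

## Robot

A 6-joint arm with a two-finger parallel gripper is mounted at the origin on the work surface. World frame = base frame: x ahead of the robot, y to its left, z up, the work surface at z = 0. Lengths are in m, angles in rad, forces in N, time in s.
With the tool pointing down it reaches from about 0.35 to 0.975 m from the base axis. Payload 4.9 kg.
Tool frame: the origin (TCP) lies midway between the tips of the shut fingers; the grasp point (between the pads) lies manip.tcp_to_grasp behind it (manip.tcp_to_grasp is the distance from the TCP to the grasp point, in m); z points along the fingers, y is the line along which they close (so a half turn about z gives the same grasp; the last joint's range is limited). The gripper opens to 85 mm and grips with 20 to 120 N. Pads are 22 mm wide; open, the fingers measure 114 mm over their backs; the gripper's body (76 mm by 85 mm) begins 54 mm behind the grasp point. The pads swing forward as they close: fully open they stand 13 mm farther back than shut.
Start: joints at [0.99, 0.053, 1.613, -0, 1.476, -0.119], TCP at [0.278, 0.56, 0.231] pointing down, gripper open.
Joint ranges: [-3.01, 3.01], [-1.01, 2.22], [0.06, 2.58], [-1.02, 4.17], [0.09, 2.62], [-3.14, 3.14]. Speed limits (rad/s): [2.57, 2.57, 3.14, 3.14, 3.14, 3.14].

## Interface

Orientations are given as a unit quaternion [w, x, y, z].
In Python, from plant import manip, grab_frame, calibration, job_done gives the robot as it stands.
- The arm moves only by the tool send_rows, never from a script. Its argument "rows" is a list of rows, each an object of numbers: "x", "y", "z": the shift along the tool's x, y, z normalised to -1 to 1, where 1 is 15 cm; "wx", "wy", "wz": the turn, a rotation vector about the tool's x, y, z normalised to -1 to 1, where 1 is pi/4 rad; "hand": the opening, from -1 (shut) to 1 (fully open). In form: [{"x": .., "y": .., "z": .., "wx": .., "wy": .., "wz": .., "hand": ..}, ...]. A call has exactly 10 rows; each row shifts and turns the commanded pose from where the row before left it, along the tool's axes as they then stand; what a row does not reach is not made up. A row lasts 1/12 s, in which the tool goes at most 41.7 mm and 7.16 degrees, less where a joint would pass 70% of its speed; a pose out of reach is approached as far as the arm can. A call with a number of a shift or a turn outside -1 to 1 is refused whole. A call with a gripper value outside its range is refused whole. The fingers move at their own pace and stop on an object; the grip force is fixed at half the most. Time passes only in rows, so rows that do not move let the fingers close, or fill a call up. It gives the time, the measured TCP pose, the force, the opening and the grip force at its end, in the units of the state.
- manip.state(): the state, without advancing time (a new reading comes with each control period).
- grab_frame(name): name is "scene" or "top"; returns the picture (480x640x3 uint8, blue, green, red); there is no depth.
- calibration(name): a dict with "camera_matrix" (3x3 intrinsics, pixels), "R" (3x3) and "t" (3): a world point X has camera coordinates R X + t. Camera axes: x right, y down, z forward; pixel columns grow to the right and rows downward; lengths in m; the calibration is good to about 2 mm. A picture is of the moment at which its call begins. calibration takes no time and is no camera call.
- job_done(): hands the job in; it is judged then, once.
The state is a dict: "time": time; "joint_pos": joint angles; "joint_vel": joint speeds; "joint_efforts": joint torques, N m; "tool_pos": TCP position; "tool_rot": TCP orientation; "contact_force": force on the tool from outside, world axes, zero at the start; "ft_torque": the same for the moment, N m; "gripper_width": opening from 0.0 (shut) to 1.0 (fully open); "grasp_force": force on a finger pad.
Only numpy, scipy, OpenCV 4.12 (cv2) and the standard library are available. Lean on these libraries where they do the work, as an engineer would, in place of code of your own. Each camera call takes 0.05 s, during which the arm holds its last target. There are 200 camera calls.

## Working session

There is one attempt and no reset: what is moved stays moved. The work goes in short steps, Python scripts to look and compute and a tool call to move; the robot and the scene stay as the last step left them, time stands still between calls to the robot, and variables do not carry over. Pictures are saved under pics/ and viewed, at most 10 in all, crops included, and the job is handed in when it is done.

Besides the shell and the picture viewer there is one more tool, called by a JSON object that holds its "method" and its "body", one argument or row to a line. send_rows: Moves the arm, as the interface text tells. Scaled input: -1 to 1 covers 15 cm each way for a shift and pi/4 rad each way for a turn. Its arguments: {"type":"object","properties":{"rows":{"type":"array","items":{"type":"object","properties":{"x":{"type":"number","minimum":-1,"maximum":1},"y":{"type":"number","minimum":-1,"maximum":1},"z":{"type":"number","minimum":-1,"maximum":1},"wx":{"type":"number","minimum":-1,"maximum":1},"wy":{"type":"number","minimum":-1,"maximum":1},"wz":{"type":"number","minimum":-1,"maximum":1},"hand":{"type":"number"}}}}},"required":["rows"]}

```bash
mkdir -p pics; ls; python3 - <<'E'
from plant import manip,grab_frame,calibration
import cv2
for n in("scene","top"):
    cv2.imwrite(f"pics/{n}0.png",grab_frame(n)); c=calibration(n); print(n,c)
print(manip.state(), manip.tcp_to_grasp)
E
```

```text
pics
scene {'camera_matrix': array([[505.39052822,   0.        , 320.00622119],
       [  0.        , 505.39052822, 238.75004679],
       [  0.        ,   0.        ,   1.        ]]), 'R': array([[ 0.80874275,  0.58796053,  0.0154136 ],
       [ 0.42689574, -0.56876686, -0.70303932],
       [-0.40459263,  0.57515795, -0.71098392]]), 't': array([-0.45213321, -0.15769236,  1.70146362])}
top {'camera_matrix': array([[537.38469937,   0.        , 313.09916572],
       [  0.        , 537.38469937, 239.62111005],
       [  0.        ,   0.        ,   1.        ]]), 'R': array([[ 0.0032381 , -0.99995716, -0.00867189],
       [-0.99818933, -0.00271126, -0.06008921],
       [ 0.06006312,  0.00885076, -0.99815534]]), 't': array([-4.49145935e-04,  5.50112442e-01,  1.52354588e+00])}
{'time': 0.1, 'joint_pos': array([ 9.89991073e-01,  5.32908764e-02,  1.61418583e+00, -7.23565191e-06,
        1.47601265e+00, -1.18981748e-01]), 'joint_vel': array([-0.00167966, -0.00021799, -0.00415486, -0.00112676, -0.0010395 ,
        0.00071918]), 'joint_efforts': array([ 4.82367777e-04, -3.94903994e+01, -3.71363139e+01, -1.01491812e-04,
        3.87670836e-03, -1.73906841e-05]), 'tool_pos': array([0.27815921, 0.55904218, 0.23016854]), 'tool_rot': array([-3.21709616e-04,  2.28864732e-01,  9.73457773e-01, -8.92124381e-04]), 'contact_force': array([-0.79047946,  0.16800032,  0.31707549]), 'ft_torque': array([-0.03211966, -0.02192951, -0.01412944]), 'grasp_force': 0.0, 'gripper_width': 1.002019178792902} 0.0187
```

View pics/scene0.png

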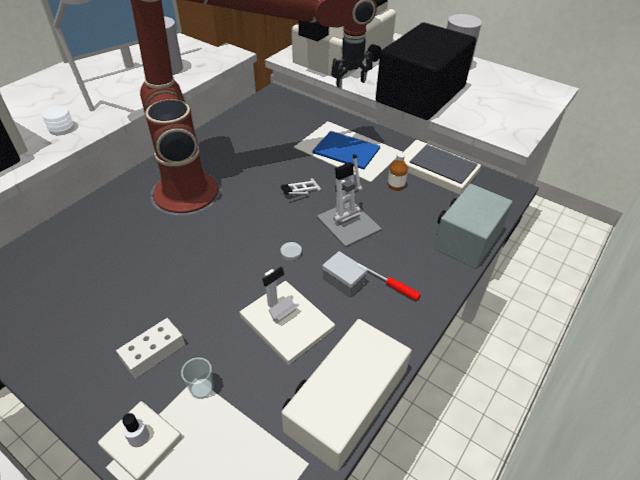

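View pics/top0.png

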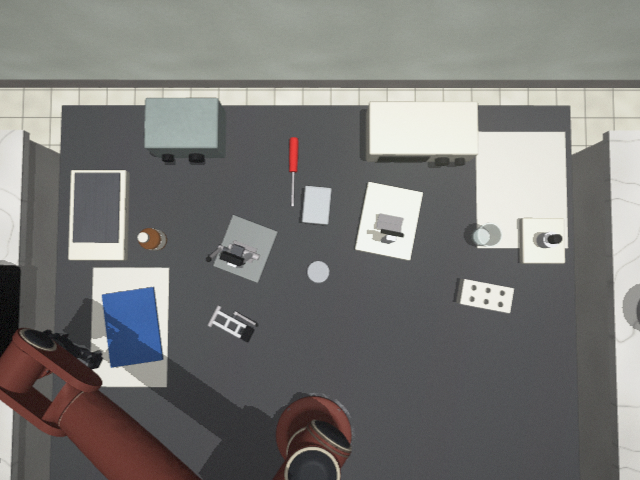

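The scene view shows the larger frame in the grey cradle near (347,205) and the stand near (287,315). In the top view the cradle is at (245,248) and the stand at (390,222). In both views the stand's rest lies on the robot side (-x). The smaller frame lies flat at (233,323) and isn't part of the job. Next I'll fit the base plates.

```bash
cat > h.py <<'E'
import cv2, numpy as np
from plant import manip,grab_frame,calibration
from scipy.spatial.transform import Rotation as Ro
C={n:calibration(n) for n in("scene","top")}
def ray(n,uv,z):
    c=C[n]; d=c["R"].T@np.linalg.solve(c["camera_matrix"],[uv[0],uv[1],1]); o=-c["R"].T@c["t"]
    return o+d*(z-o[2])/d[2]
def proj(n,X):
    c=C[n]; p=c["camera_matrix"]@(c["R"]@np.asarray(X)+c["t"]); return p[:2]/p[2]
def tri(a,b):
    A=[];B=[]
    for n,uv in(("scene",a),("top",b)):
        c=C[n];P=c["camera_matrix"]@np.c_[c["R"],c["t"]]
        for k in(0,1):
            r=uv[k]*P[2]-P[k];A.append(r[:3]);B.append(-r[3])
    return np.linalg.lstsq(np.array(A),np.array(B),rcond=None)[0]
E
cat > m.py <<'E'
from h import *
I={n:cv2.imread(f"pics/{n}0.png") for n in C}
def quad(n,seed,lo,hi,z):
    m=cv2.inRange(I[n],lo,hi); m=cv2.morphologyEx(m,cv2.MORPH_CLOSE,np.ones((5,5)))
    cs,_=cv2.findContours(m,cv2.RETR_EXTERNAL,cv2.CHAIN_APPROX_NONE)
    for c in cs:
        if cv2.contourArea(c)>300 and cv2.pointPolygonTest(c,seed,True)>-3:
            P=np.array([ray(n,p,z)[:2] for p in cv2.convexHull(c)[:,0].astype(float)]).astype(np.float32)
            r=cv2.minAreaRect(P*1000)
            print(n,seed,cv2.contourArea(c),np.round(r[0],1),np.round(r[1],1),round(r[2],2))
print(I["top"][190,385],I["top"][245,370],I["top"][230,238],I["top"][270,250],I["top"][300,300],I["scene"][235,350])
quad("top",(385,190),(190,200,200),(255,255,255),.024)
quad("scene",(285,340),(160,170,170),(255,255,255),.024)
g=I["top"][270,250].astype(int)
quad("top",(250,270),tuple((g-18).tolist()),tuple((g+160).tolist()),.010)
g=I["scene"][235,350].astype(int)
quad("scene",(350,235),tuple((g-18).tolist()),tuple((g+160).tolist()),.010)
a=cv2.resize(I["top"][190:300,190:440],None,fx=3.2,fy=3.2,interpolation=cv2.INTER_CUBIC)
b=[cv2.resize(I["scene"][y:y+80,x:x+120],(400,240),interpolation=cv2.INTER_CUBIC) for x,y in((290,150),(230,255))]
a=cv2.resize(a,(800,352))
cv2.imwrite("pics/crop.png",np.vstack([a,np.hstack(b)]))
E
python3 m.py
```

```text
[238 244 242] [240 244 242] [153 155 150] [162 165 161] [88 84 83] [145 145 140]
top (385, 190) 3707.5 [ 605.4 -215.1] [158.1 197.6] 78.83
scene (285, 340) 3594.5 [ 605.5 -213.3] [159.9 200.2] 78.74
top (250, 270) 1896.5 [525.8 199.6] [139.8 155.5] 69.28
scene (350, 235) 1515.5 [477.4 228.6] [159.1 287.2] 58.56
```

View pics/crop.png

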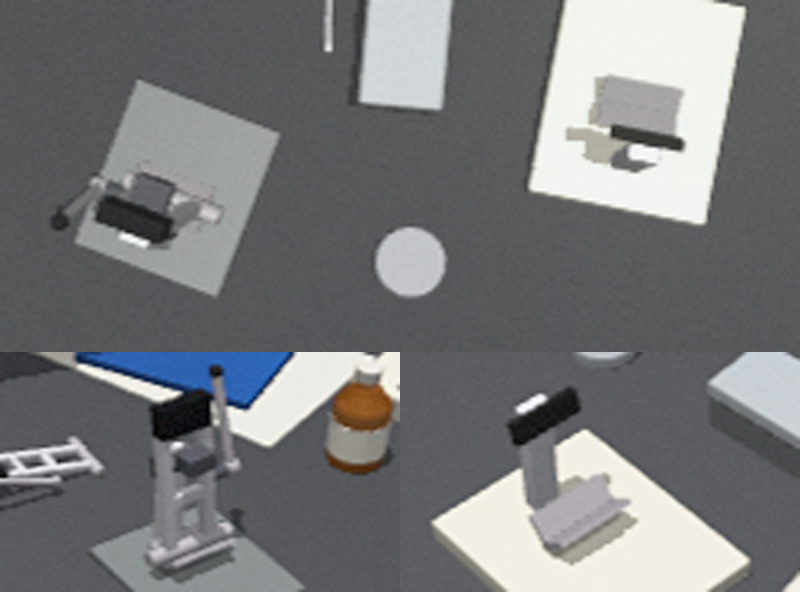

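The crops show the frame's black block at about (232,257) in the top view and (345,169) in the scene view. The kickstand is folded up on the left (+y) side with its ball at (209,259). The stand's groove is ahead of its black pad. I'll triangulate these.

```bash
cat > m2.py <<'E'
from h import *
I={n:cv2.imread(f"pics/{n}0.png") for n in C}
def blobs(n,x,y,w,h,t=45):
    m=(I[n][y:y+h,x:x+w].max(2)<t).astype(np.uint8)
    k,l,s,c=cv2.connectedComponentsWithStats(m)
    r=[]
    for i in range(1,k):
        if s[i,4]>12: p=c[i]+[x,y]; r.append(p);print(n,p.round(1),s[i])
    return r
blobs("top",200,235,65,40);blobs("scene",325,145,50,50);blobs("top",375,220,35,25);blobs("scene",255,255,40,35)
E
python3 m2.py
```

```text
top [234.1 257.3] [23 17 21 14 71]
scene [344.1 170.8] [ 10  18  19  17 210]
scene [273.1 276.3] [  8  12  21  19 172]
```

```bash
sed -i '$d' m2.py; cat >> m2.py <<'E'
a=blobs("top",200,235,65,40,62);b=blobs("scene",325,145,50,50,62);c=blobs("top",375,220,35,25,62)
big=max
for q in a:
  for p in b: print(p.round(),q.round(),tri(p,q).round(4))
for q in c: print("pad",tri([273.1,276.3],q).round(4))
yaw=np.radians(-20.7);cr=np.array([.526,.1995]);ex=np.array([np.cos(yaw),np.sin(yaw)])
print("grip expected",cr-ex*.0244)
yw=np.radians(-11.2);e=np.array([np.cos(yw),np.sin(yw)]);print("stand",np.array([.6055,-.2142])-.01*e)
E
python3 m2.py
```

```text
top [231.6 258.1] [ 20  16  25  15 207]
top [208.1 258.7] [ 6 20  6  7 24]
scene [343.9 170.7] [ 10  18  19  17 226]
scene [348.  187.9] [17 40 13  7 42]
top [390.4 232.5] [ 6 10 22  6 50]
[344. 171.] [232. 258.] [0.492  0.2064 0.1918]
[348. 188.] [232. 258.] [0.4969 0.2204 0.1194]
[344. 171.] [208. 259.] [0.4783 0.2634 0.1531]
[348. 188.] [208. 259.] [0.4825 0.2814 0.0746]
pad [ 0.5609 -0.2029  0.1481]
grip expected [0.50317517 0.20812479]
stand [ 0.59569045 -0.21225766]
```

{"method": "send_rows", "body": {
  "rows": [
    {"z": -0.055, "wz": 0.133, "hand": 1},
    {"z": -0.055, "wz": 0.133, "hand": 1},
    {"z": -0.055, "wz": 0.133, "hand": 1},
    {"z": -0.055, "wz": 0.133, "hand": 1},
    {"z": -0.055, "wz": 0.133, "hand": 1},
    {"z": -0.055, "wz": 0.133, "hand": 1},
    {"z": -0.055, "wz": 0.133, "hand": 1},
    {"z": -0.055, "wz": 0.133, "hand": 1},
    {"z": -0.055, "wz": 0.133, "hand": 1},
    {"z": -0.055, "wz": 0.133, "hand": 1}
  ]
}}

```text
invalid input at $.rows[0]: expected keys x, y, z, wx, wy, wz, hand
```

```bash
cat >> h.py <<'E'
def q2R(q): return Ro.from_quat([q[1],q[2],q[3],q[0]]).as_matrix()
def frameR(yaw,lean):   # lean back towards -x, degrees
    return (Ro.from_euler('z',yaw,degrees=True)*Ro.from_euler('y',-lean,degrees=True)).as_matrix()
def toolR(yaw,lean):    # tool y = frame x, tool z = -frame z
    F=frameR(yaw,lean); return np.c_[F[:,1],F[:,0],-F[:,2]]
GZ=.156  # grasp height on frame
def tcp(hub,yaw,lean,g=None):
    F=frameR(yaw,lean); return np.asarray(hub)+F[:,2]*((g or GZ)-manip.tcp_to_grasp)
def go(p,R):
    "turn first (normalised), then shift along the turned axes (normalised)"
    s=manip.state(); R0=q2R(s["tool_rot"])
    print("t",round(s["time"],2),"pos",s["tool_pos"].round(4),"F",s["contact_force"].round(1),"w",round(s["gripper_width"],3),"grip",round(s["grasp_force"],1))
    print("turn",(Ro.from_matrix(R0.T@R).as_rotvec()/(np.pi/4)).round(3),"then shift",(R.T@(p-s["tool_pos"])/.15).round(3))
def hubnow(g=None):
    s=manip.state();R=q2R(s["tool_rot"]);z=-R[:,2]
    return s["tool_pos"]-z*((g or GZ)-manip.tcp_to_grasp), R
SY=-11.2; ST=np.array([.5957,-.2123,0.])
E
cat > g.py <<'E'
from h import *
F=frameR(-20.7,9); grip=np.array([.4925,.208,.1895])
R=toolR(-20.7,9); p=grip-F[:,2]*(manip.tcp_to_grasp-.001)
go(p+F[:,2]*.085,R); go(p,R)
E
python3 g.py
```

```text
t 0.1 pos [0.2782 0.559  0.2302] F [-0.8  0.2  0.3] w 1.002 grip 0.0
turn [-0.165 -0.145  1.868] then shift [-1.684  2.095  0.158]
t 0.1 pos [0.2782 0.559  0.2302] F [-0.8  0.2  0.3] w 1.002 grip 0.0
turn [-0.165 -0.145  1.868] then shift [-1.684  2.095  0.724]
```

{"method": "send_rows", "body": {
  "rows": [
    {"x": 0, "y": 0, "z": -0.055, "wx": 0, "wy": 0, "wz": 0.133, "hand": 1},
    {"x": 0, "y": 0, "z": -0.055, "wx": 0, "wy": 0, "wz": 0.133, "hand": 1},
    {"x": 0, "y": 0, "z": -0.055, "wx": 0, "wy": 0, "wz": 0.133, "hand": 1},
    {"x": 0, "y": 0, "z": -0.055, "wx": 0, "wy": 0, "wz": 0.133, "hand": 1},
    {"x": 0, "y": 0, "z": -0.055, "wx": 0, "wy": 0, "wz": 0.133, "hand": 1},
    {"x": 0, "y": 0, "z": -0.055, "wx": 0, "wy": 0, "wz": 0.133, "hand": 1},
    {"x": 0, "y": 0, "z": -0.055, "wx": 0, "wy": 0, "wz": 0.133, "hand": 1},
    {"x": 0, "y": 0, "z": -0.055, "wx": 0, "wy": 0, "wz": 0.133, "hand": 1},
    {"x": 0, "y": 0, "z": -0.055, "wx": 0, "wy": 0, "wz": 0.133, "hand": 1},
    {"x": 0, "y": 0, "z": -0.055, "wx": 0, "wy": 0, "wz": 0.133, "hand": 1}
  ]
}}

```text
time: 0.93
tool_pos: [0.2783, 0.5593, 0.3134]
tool_rot: [0.0, 0.686, 0.728, -0.001]
contact_force: [0.8, 0.1, 1.2]
gripper_width: 1.002
grasp_force: 0.0
```

```bash
python3 g.py
```

```text
t 0.93 pos [0.2783 0.5593 0.3134] F [0.8 0.1 1.2] w 1.002 grip 0.0
turn [-0.198 -0.041  0.534] then shift [-1.686  2.008  0.706]
t 0.93 pos [0.2783 0.5593 0.3134] F [0.8 0.1 1.2] w 1.002 grip 0.0
turn [-0.198 -0.041  0.534] then shift [-1.686  2.008  1.272]
```

{"method": "send_rows", "body": {
  "rows": [
    {"x": 0, "y": 0, "z": 0, "wx": -0.05, "wy": -0.01, "wz": 0.1335, "hand": 1},
    {"x": 0, "y": 0, "z": 0, "wx": -0.05, "wy": -0.01, "wz": 0.1335, "hand": 1},
    {"x": 0, "y": 0, "z": 0, "wx": -0.05, "wy": -0.01, "wz": 0.1335, "hand": 1},
    {"x": 0, "y": 0, "z": 0, "wx": -0.05, "wy": -0.01, "wz": 0.1335, "hand": 1},
    {"x": -0.17, "y": 0.2, "z": 0.06, "wx": 0, "wy": 0, "wz": 0, "hand": 1},
    {"x": -0.17, "y": 0.2, "z": 0.06, "wx": 0, "wy": 0, "wz": 0, "hand": 1},
    {"x": -0.17, "y": 0.2, "z": 0.06, "wx": 0, "wy": 0, "wz": 0, "hand": 1},
    {"x": -0.17, "y": 0.2, "z": 0.06, "wx": 0, "wy": 0, "wz": 0, "hand": 1},
    {"x": -0.17, "y": 0.2, "z": 0.06, "wx": 0, "wy": 0, "wz": 0, "hand": 1},
    {"x": -0.17, "y": 0.2, "z": 0.06, "wx": 0, "wy": 0, "wz": 0, "hand": 1}
  ]
}}

```text
time: 1.77
tool_pos: [0.4001, 0.3495, 0.2879]
tool_rot: [0.065, 0.818, 0.569, 0.046]
contact_force: [0.1, -0.0, 0.7]
gripper_width: 0.999
grasp_force: 0.0
```

{"method": "send_rows", "body": {
  "rows": [
    {"x": -0.16, "y": 0.2, "z": 0.06, "wx": 0, "wy": 0, "wz": 0, "hand": 1},
    {"x": -0.16, "y": 0.2, "z": 0.06, "wx": 0, "wy": 0, "wz": 0, "hand": 1},
    {"x": -0.16, "y": 0.2, "z": 0.06, "wx": 0, "wy": 0, "wz": 0, "hand": 1},
    {"x": -0.16, "y": 0.18, "z": 0.06, "wx": 0, "wy": 0, "wz": 0, "hand": 1},
    {"x": 0, "y": 0, "z": 0, "wx": 0, "wy": 0, "wz": 0, "hand": 1},
    {"x": 0, "y": 0, "z": 0, "wx": 0, "wy": 0, "wz": 0, "hand": 1},
    {"x": 0, "y": 0, "z": 0, "wx": 0, "wy": 0, "wz": 0, "hand": 1},
    {"x": 0, "y": 0, "z": 0, "wx": 0, "wy": 0, "wz": 0, "hand": 1},
    {"x": 0, "y": 0, "z": 0, "wx": 0, "wy": 0, "wz": 0, "hand": 1},
    {"x": 0, "y": 0, "z": 0, "wx": 0, "wy": 0, "wz": 0, "hand": 1}
  ]
}}

```text
time: 2.6
tool_pos: [0.4796, 0.2203, 0.2717]
tool_rot: [0.065, 0.818, 0.57, 0.046]
contact_force: [-0.1, 0.7, -1.4]
gripper_width: 0.995
grasp_force: 0.0
```

```bash
python3 g.py
```

```text
t 2.6 pos [0.4796 0.2203 0.2717] F [-0.1  0.7 -1.4] w 0.995 grip 0.0
turn [ 0.003 -0.004  0.009] then shift [-0.046  0.023  0.11 ]
t 2.6 pos [0.4796 0.2203 0.2717] F [-0.1  0.7 -1.4] w 0.995 grip 0.0
turn [ 0.003 -0.004  0.009] then shift [-0.046  0.023  0.676]
```

{"method": "send_rows", "body": {
  "rows": [
    {"x": -0.023, "y": 0.0115, "z": 0.0675, "wx": 0, "wy": 0, "wz": 0, "hand": 1},
    {"x": -0.023, "y": 0.0115, "z": 0.0675, "wx": 0, "wy": 0, "wz": 0, "hand": 1},
    {"x": 0, "y": 0, "z": 0.0675, "wx": 0, "wy": 0, "wz": 0, "hand": 1},
    {"x": 0, "y": 0, "z": 0.0675, "wx": 0, "wy": 0, "wz": 0, "hand": 1},
    {"x": 0, "y": 0, "z": 0.0675, "wx": 0, "wy": 0, "wz": 0, "hand": 1},
    {"x": 0, "y": 0, "z": 0.0675, "wx": 0, "wy": 0, "wz": 0, "hand": 1},
    {"x": 0, "y": 0, "z": 0.0675, "wx": 0, "wy": 0, "wz": 0, "hand": 1},
    {"x": 0, "y": 0, "z": 0.0675, "wx": 0, "wy": 0, "wz": 0, "hand": 1},
    {"x": 0, "y": 0, "z": 0.0675, "wx": 0, "wy": 0, "wz": 0, "hand": 1},
    {"x": 0, "y": 0, "z": 0.0675, "wx": 0, "wy": 0, "wz": 0, "hand": 1}
  ]
}}

```text
time: 3.43
tool_pos: [0.4961, 0.206, 0.171]
tool_rot: [0.065, 0.819, 0.569, 0.046]
contact_force: [0.7, 0.2, -0.5]
gripper_width: 1.002
grasp_force: 0.0
```

```bash
python3 g.py; python3 - <<'E'
from h import *
a=grab_frame("scene")[130:240,280:420];b=grab_frame("top")[200:300,170:300]
cv2.imwrite("pics/c2.png",np.hstack([cv2.resize(a,(400,314),interpolation=cv2.INTER_CUBIC),cv2.resize(b,(400,314),interpolation=cv2.INTER_CUBIC)]))
E
```

```text
t 3.43 pos [0.4961 0.206  0.171 ] F [ 0.7  0.2 -0.5] w 1.002 grip 0.0
turn [ 0.002 -0.004  0.007] then shift [ 0.004 -0.007 -0.575]
t 3.43 pos [0.4961 0.206  0.171 ] F [ 0.7  0.2 -0.5] w 1.002 grip 0.0
turn [ 0.002 -0.004  0.007] then shift [ 0.004 -0.007 -0.008]
```

View pics/c2.png

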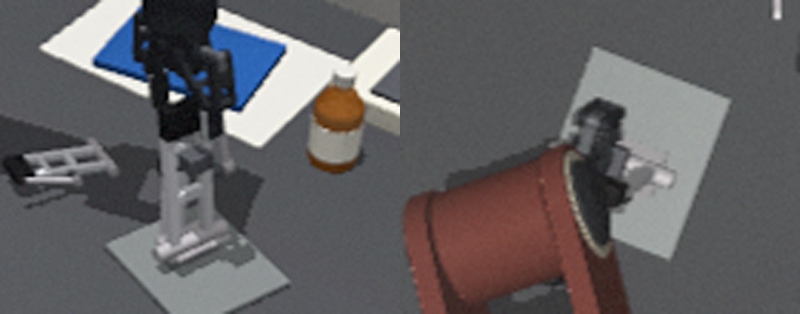

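The gripper is around the black block at about (180,118) in the left crop, and nothing is disturbed. The hub's right end shows at (668,180) in the crop, which is top-view pixel (257,257). Closing the fingers.

{"method": "send_rows", "body": {
  "rows": [
    {"x": 0, "y": 0, "z": 0, "wx": 0, "wy": 0, "wz": 0, "hand": -1},
    {"x": 0, "y": 0, "z": 0, "wx": 0, "wy": 0, "wz": 0, "hand": -1},
    {"x": 0, "y": 0, "z": 0, "wx": 0, "wy": 0, "wz": 0, "hand": -1},
    {"x": 0, "y": 0, "z": 0, "wx": 0, "wy": 0, "wz": 0, "hand": -1},
    {"x": 0, "y": 0, "z": 0, "wx": 0, "wy": 0, "wz": 0, "hand": -1},
    {"x": 0, "y": 0, "z": 0, "wx": 0, "wy": 0, "wz": 0, "hand": -1},
    {"x": 0, "y": 0, "z": 0, "wx": 0, "wy": 0, "wz": 0, "hand": -1},
    {"x": 0, "y": 0, "z": 0, "wx": 0, "wy": 0, "wz": 0, "hand": -1},
    {"x": 0, "y": 0, "z": 0, "wx": 0, "wy": 0, "wz": 0, "hand": -1},
    {"x": 0, "y": 0, "z": 0, "wx": 0, "wy": 0, "wz": 0, "hand": -1}
  ]
}}

```text
time: 4.37
tool_pos: [0.4957, 0.2064, 0.1726]
tool_rot: [0.064, 0.819, 0.569, 0.046]
contact_force: [-4.2, 1.1, 5.9]
gripper_width: 0.197
grasp_force: 58.9
```

```bash
python3 - <<'E'
from h import *
h,R=hubnow(); print("hub by tool",h.round(4)); s=manip.state(); print(s["contact_force"],s["ft_torque"],s["grasp_force"],s["gripper_width"])
e=ray("top",(257.1,257.3),.035); ey=frameR(-20.7,9)[:,1]; print("hub by end",(e+.045*ey).round(4), "along-y of hub rel tool",ey@(e+.045*ey-h))
E
```

```text
hub by tool [0.5161 0.1992 0.0371]
[-4.18972713  1.08937178  5.94226021] [ 0.28862652  1.08260331 -0.11703675] 58.94041657447815 0.19694332331266795
hub by end [0.5144 0.2014 0.035 ] along-y of hub rel tool 0.0014434214193703634
```

{"method": "send_rows", "body": {
  "rows": [
    {"x": 0, "y": 0.005, "z": -0.033, "wx": 0, "wy": 0, "wz": 0, "hand": -1},
    {"x": 0, "y": 0.01, "z": -0.066, "wx": 0, "wy": 0, "wz": 0, "hand": -1},
    {"x": 0, "y": 0.0175, "z": -0.11, "wx": 0, "wy": 0, "wz": 0, "hand": -1},
    {"x": 0, "y": 0.0175, "z": -0.11, "wx": 0, "wy": 0, "wz": 0, "hand": -1},
    {"x": 0, "y": 0.0175, "z": -0.11, "wx": 0, "wy": 0, "wz": 0, "hand": -1},
    {"x": 0, "y": 0.0175, "z": -0.11, "wx": 0, "wy": 0, "wz": 0, "hand": -1},
    {"x": 0, "y": 0.0175, "z": -0.11, "wx": 0, "wy": 0, "wz": 0, "hand": -1},
    {"x": 0, "y": 0.0175, "z": -0.11, "wx": 0, "wy": 0, "wz": 0, "hand": -1},
    {"x": 0, "y": 0.0175, "z": -0.11, "wx": 0, "wy": 0, "wz": 0, "hand": -1},
    {"x": 0, "y": 0.01, "z": -0.06, "wx": 0, "wy": 0, "wz": 0, "hand": -1}
  ]
}}

```text
time: 5.2
tool_pos: [0.4962, 0.2057, 0.3151]
tool_rot: [0.065, 0.818, 0.569, 0.047]
contact_force: [-0.7, -0.4, -5.6]
gripper_width: 0.205
grasp_force: 59.0
```

```bash
sed -i 's/^GZ=.*/GZ=.158/' h.py; cat > s.py <<'E'
from h import *
import sys
lean=float(sys.argv[1]); dz=float(sys.argv[2]); off=ST+[0,0,.055+dz]
R=toolR(SY,lean); go(tcp(off,SY,lean),R)
h,Rn=hubnow(); print("hub in stand",(frameR(SY,0).T@(h-ST)).round(4),"lean",round(np.degrees(np.arcsin(-(frameR(SY,0).T@-Rn[:,2])[0])),2),"tq",manip.state()["ft_torque"].round(2))
E
python3 s.py 14 .12
```

```text
t 5.2 pos [0.4962 0.2057 0.3151] F [-0.7 -0.4 -5.6] w 0.205 grip 59.0
turn [-0.105  0.037 -0.201] then shift [-2.605  0.931  0.266]
hub in stand [-0.1567  0.3876  0.1776] lean 9.15 tq [0.05 0.15 0.01]
```

{"method": "send_rows", "body": {
  "rows": [
    {"x": 0, "y": 0, "z": 0, "wx": -0.026, "wy": 0.009, "wz": -0.05, "hand": -1},
    {"x": 0, "y": 0, "z": 0, "wx": -0.026, "wy": 0.009, "wz": -0.05, "hand": -1},
    {"x": 0, "y": 0, "z": 0, "wx": -0.026, "wy": 0.009, "wz": -0.05, "hand": -1},
    {"x": 0, "y": 0, "z": 0, "wx": -0.026, "wy": 0.009, "wz": -0.05, "hand": -1},
    {"x": -0.08, "y": 0.029, "z": 0.008, "wx": 0, "wy": 0, "wz": 0, "hand": -1},
    {"x": -0.16, "y": 0.057, "z": 0.016, "wx": 0, "wy": 0, "wz": 0, "hand": -1},
    {"x": -0.16, "y": 0.057, "z": 0.016, "wx": 0, "wy": 0, "wz": 0, "hand": -1},
    {"x": -0.16, "y": 0.057, "z": 0.016, "wx": 0, "wy": 0, "wz": 0, "hand": -1},
    {"x": -0.16, "y": 0.057, "z": 0.016, "wx": 0, "wy": 0, "wz": 0, "hand": -1},
    {"x": -0.08, "y": 0.029, "z": 0.008, "wx": 0, "wy": 0, "wz": 0, "hand": -1}
  ]
}}

```text
time: 6.03
tool_pos: [0.5156, 0.0768, 0.3108]
tool_rot: [0.094, 0.768, 0.629, 0.074]
contact_force: [-0.4, 0.8, -5.4]
gripper_width: 0.204
grasp_force: 59.0
```

```bash
python3 s.py 14 .12
```

```text
t 6.03 pos [0.5156 0.0768 0.3108] F [-0.4  0.8 -5.4] w 0.204 grip 59.0
turn [-0.006  0.006 -0.002] then shift [-1.787  0.652  0.167]
hub in stand [-0.1017  0.2674  0.1754] lean 13.73 tq [ 0.13  0.31 -0.04]
```

{"method": "send_rows", "body": {
  "rows": [
    {"x": -0.1, "y": 0.036, "z": 0.009, "wx": 0, "wy": 0, "wz": 0, "hand": -1},
    {"x": -0.2, "y": 0.073, "z": 0.019, "wx": 0, "wy": 0, "wz": 0, "hand": -1},
    {"x": -0.2, "y": 0.073, "z": 0.019, "wx": 0, "wy": 0, "wz": 0, "hand": -1},
    {"x": -0.2, "y": 0.073, "z": 0.019, "wx": 0, "wy": 0, "wz": 0, "hand": -1},
    {"x": -0.2, "y": 0.073, "z": 0.019, "wx": 0, "wy": 0, "wz": 0, "hand": -1},
    {"x": -0.2, "y": 0.073, "z": 0.019, "wx": 0, "wy": 0, "wz": 0, "hand": -1},
    {"x": -0.2, "y": 0.073, "z": 0.019, "wx": 0, "wy": 0, "wz": 0, "hand": -1},
    {"x": -0.2, "y": 0.073, "z": 0.019, "wx": 0, "wy": 0, "wz": 0, "hand": -1},
    {"x": -0.2, "y": 0.073, "z": 0.019, "wx": 0, "wy": 0, "wz": 0, "hand": -1},
    {"x": -0.08, "y": 0.03, "z": 0.01, "wx": 0, "wy": 0, "wz": 0, "hand": -1}
  ]
}}

```text
time: 6.87
tool_pos: [0.5621, -0.2061, 0.3092]
tool_rot: [0.093, 0.768, 0.629, 0.074]
contact_force: [0.1, 0.9, -4.4]
gripper_width: 0.203
grasp_force: 59.2
```

```bash
python3 s.py 13 .015; python3 - <<'E'
from h import *
a=grab_frame("scene")[200:360,200:400];b=grab_frame("top")[150:310,300:500]
cv2.imwrite("pics/c3.png",np.hstack([cv2.resize(x,(400,320),interpolation=cv2.INTER_CUBIC) for x in(a,b)]))
E
```

```text
t 6.87 pos [ 0.5621 -0.2061  0.3092] F [ 0.1  0.9 -4.4] w 0.203 grip 59.2
turn [ 0.015  0.006 -0.004] then shift [ 0.003 -0.137  0.677]
hub in stand [-0.0012 -0.0011  0.1739] lean 13.68 tq [0.24 0.36 0.05]
```

View pics/c3.png

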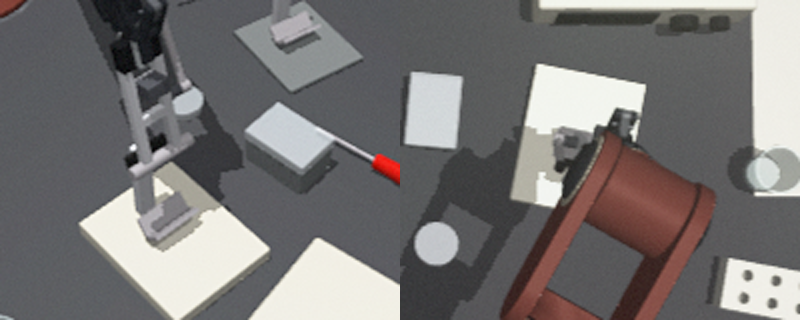

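The hub bar hangs above the groove, with its ends at about (268,286) and (295,270) in the scene view. The kickstand is still folded and the bystanders haven't moved. Lowering.

{"method": "send_rows", "body": {
  "rows": [
    {"x": 0, "y": -0.007, "z": 0.034, "wx": 0.015, "wy": 0.006, "wz": -0.004, "hand": -1},
    {"x": 0, "y": -0.014, "z": 0.068, "wx": 0, "wy": 0, "wz": 0, "hand": -1},
    {"x": 0, "y": -0.014, "z": 0.068, "wx": 0, "wy": 0, "wz": 0, "hand": -1},
    {"x": 0, "y": -0.016, "z": 0.08, "wx": 0, "wy": 0, "wz": 0, "hand": -1},
    {"x": 0, "y": -0.016, "z": 0.08, "wx": 0, "wy": 0, "wz": 0, "hand": -1},
    {"x": 0, "y": -0.016, "z": 0.08, "wx": 0, "wy": 0, "wz": 0, "hand": -1},
    {"x": 0, "y": -0.016, "z": 0.08, "wx": 0, "wy": 0, "wz": 0, "hand": -1},
    {"x": 0, "y": -0.016, "z": 0.08, "wx": 0, "wy": 0, "wz": 0, "hand": -1},
    {"x": 0, "y": -0.014, "z": 0.067, "wx": 0, "wy": 0, "wz": 0, "hand": -1},
    {"x": 0, "y": -0.008, "z": 0.04, "wx": 0, "wy": 0, "wz": 0, "hand": -1}
  ]
}}

```text
time: 7.8
tool_pos: [0.5651, -0.2021, 0.2046]
tool_rot: [0.086, 0.767, 0.632, 0.073]
contact_force: [-0.8, 0.1, -4.3]
gripper_width: 0.201
grasp_force: 59.0
```

```bash
python3 s.py 13 0; python3 - <<'E'
from h import *
f=grab_frame("scene");cv2.imwrite("pics/s4.png",f)
a=cv2.resize(f[240:340,220:345],(800,640),interpolation=cv2.INTER_CUBIC)[:600]
h,R=hubnow()
for k in(-.045,.045):
    e=proj("scene",h+R[:,0]*k); print(e, (e-[220,240])*6.4)
cv2.imwrite("pics/c4.png",a)
E
```

```text
t 7.8 pos [ 0.5651 -0.2021  0.2046] F [-0.8  0.1 -4.3] w 0.201 grip 59.0
turn [-0.    -0.005  0.003] then shift [-0.027 -0.016  0.091]
hub in stand [-0.0007  0.0046  0.0689] lean 12.98 tq [ 0.06  0.37 -0.02]
[270.52776023 313.56615251] [323.37766544 470.82337604]
[297.47659783 294.5031475 ] [495.85022613 348.82014401]
```

View pics/c4.png

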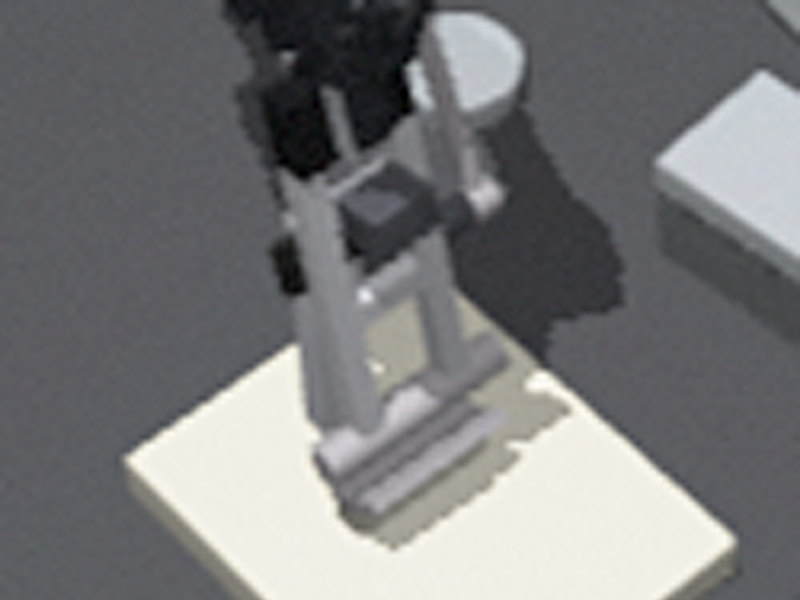

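The hub ends are seen at about (328,462) and (498,352) in the crop, within roughly 1.5 mm of the prediction. The bar is just above the groove. Lowering the last 14 mm.

{"method": "send_rows", "body": {
  "rows": [
    {"x": -0.007, "y": -0.003, "z": 0.012, "wx": 0, "wy": 0, "wz": 0, "hand": -1},
    {"x": -0.007, "y": -0.003, "z": 0.012, "wx": 0, "wy": 0, "wz": 0, "hand": -1},
    {"x": -0.007, "y": -0.003, "z": 0.012, "wx": 0, "wy": 0, "wz": 0, "hand": -1},
    {"x": -0.007, "y": -0.003, "z": 0.012, "wx": 0, "wy": 0, "wz": 0, "hand": -1},
    {"x": 0, "y": -0.003, "z": 0.012, "wx": 0, "wy": 0, "wz": 0, "hand": -1},
    {"x": 0, "y": -0.003, "z": 0.012, "wx": 0, "wy": 0, "wz": 0, "hand": -1},
    {"x": 0, "y": -0.003, "z": 0.012, "wx": 0, "wy": 0, "wz": 0, "hand": -1},
    {"x": 0, "y": 0, "z": 0, "wx": 0, "wy": 0, "wz": 0, "hand": -1},
    {"x": 0, "y": 0, "z": 0, "wx": 0, "wy": 0, "wz": 0, "hand": -1},
    {"x": 0, "y": 0, "z": 0, "wx": 0, "wy": 0, "wz": 0, "hand": -1}
  ]
}}

```text
time: 8.68
tool_pos: [0.5649, -0.2065, 0.1941]
tool_rot: [0.088, 0.767, 0.632, 0.074]
contact_force: [0.9, -0.4, -5.0]
gripper_width: 0.204
grasp_force: 59.2
```

```bash
python3 s.py 13 0
```

```text
t 8.68 pos [ 0.5649 -0.2065  0.1941] F [ 0.9 -0.4 -5. ] w 0.204 grip 59.2
turn [ 0.003 -0.004  0.004] then shift [ 0.002 -0.005  0.022]
hub in stand [0.0003 0.0002 0.0585] lean 13.13 tq [0.06 0.32 0.03]
```

{"method": "send_rows", "body": {
  "rows": [
    {"x": 0, "y": -0.002, "z": 0.007, "wx": 0, "wy": 0, "wz": 0, "hand": -1},
    {"x": 0, "y": -0.002, "z": 0.007, "wx": 0, "wy": 0, "wz": 0, "hand": -1},
    {"x": 0, "y": -0.002, "z": 0.007, "wx": 0, "wy": 0, "wz": 0, "hand": -1},
    {"x": 0, "y": 0, "z": 0, "wx": 0, "wy": 0, "wz": 0, "hand": -1},
    {"x": 0, "y": 0, "z": 0, "wx": 0, "wy": 0, "wz": 0, "hand": -1},
    {"x": 0, "y": 0, "z": 0, "wx": 0, "wy": 0, "wz": 0, "hand": -1},
    {"x": 0, "y": 0, "z": 0, "wx": 0, "wy": 0, "wz": 0, "hand": -1},
    {"x": 0, "y": 0, "z": 0, "wx": 0, "wy": 0, "wz": 0, "hand": -1},
    {"x": 0, "y": 0, "z": 0, "wx": 0, "wy": 0, "wz": 0, "hand": -1},
    {"x": 0, "y": 0, "z": 0, "wx": 0, "wy": 0, "wz": 0, "hand": -1}
  ]
}}

```text
time: 9.52
tool_pos: [0.5649, -0.2066, 0.1911]
tool_rot: [0.088, 0.767, 0.632, 0.074]
contact_force: [1.8, -0.1, -3.7]
gripper_width: 0.204
grasp_force: 59.4
```

```bash
python3 s.py 13 0
```

```text
t 9.52 pos [ 0.5649 -0.2066  0.1911] F [ 1.8 -0.1 -3.7] w 0.204 grip 59.4
turn [ 0.004 -0.004  0.004] then shift [ 0.002 -0.001  0.003]
hub in stand [0.0004 0.0001 0.0555] lean 13.18 tq [-0.05 -0.17 -0.01]
```

{"method": "send_rows", "body": {
  "rows": [
    {"x": 0, "y": 0.002, "z": 0.004, "wx": 0, "wy": 0, "wz": 0, "hand": -1},
    {"x": 0, "y": 0.002, "z": 0.004, "wx": 0, "wy": 0, "wz": 0, "hand": -1},
    {"x": 0, "y": 0, "z": 0, "wx": 0, "wy": 0, "wz": 0, "hand": -1},
    {"x": 0, "y": 0, "z": 0, "wx": 0, "wy": 0, "wz": 0, "hand": -1},
    {"x": 0, "y": 0, "z": 0, "wx": 0, "wy": 0, "wz": 0, "hand": -1},
    {"x": 0, "y": 0, "z": 0, "wx": 0, "wy": 0, "wz": 0, "hand": -1},
    {"x": 0, "y": 0, "z": 0, "wx": 0, "wy": 0, "wz": 0, "hand": -1},
    {"x": 0, "y": 0, "z": 0, "wx": 0, "wy": 0, "wz": 0, "hand": -1},
    {"x": 0, "y": 0, "z": 0, "wx": 0, "wy": 0, "wz": 0, "hand": -1},
    {"x": 0, "y": 0, "z": 0, "wx": 0, "wy": 0, "wz": 0, "hand": -1}
  ]
}}

```text
time: 10.35
tool_pos: [0.5657, -0.2068, 0.1908]
tool_rot: [0.088, 0.767, 0.632, 0.074]
contact_force: [-3.7, 0.4, 4.9]
gripper_width: 0.2
grasp_force: 60.6
```

```bash
python3 s.py 13 0
```

```text
t 10.35 pos [ 0.5657 -0.2068  0.1908] F [-3.7  0.4  4.9] w 0.2 grip 60.6
turn [ 0.004 -0.003  0.004] then shift [ 0.003 -0.006 -0.001]
hub in stand [ 0.0013 -0.0001  0.0551] lean 13.17 tq [ 0.22  0.6  -0.03]
```

{"method": "send_rows", "body": {
  "rows": [
    {"x": 0, "y": 0.0294, "z": 0.0006, "wx": 0.0444, "wy": 0, "wz": 0, "hand": -1},
    {"x": 0, "y": 0.0324, "z": 0.0006, "wx": 0.0444, "wy": 0, "wz": 0, "hand": -1},
    {"x": 0, "y": 0.0324, "z": 0.0006, "wx": 0.0444, "wy": 0, "wz": 0, "hand": -1},
    {"x": 0, "y": 0.0324, "z": 0.0006, "wx": 0.0444, "wy": 0, "wz": 0, "hand": -1},
    {"x": 0, "y": 0.0324, "z": 0.0006, "wx": 0.0444, "wy": 0, "wz": 0, "hand": -1},
    {"x": 0, "y": 0, "z": 0, "wx": 0, "wy": 0, "wz": 0, "hand": -1},
    {"x": 0, "y": 0, "z": 0, "wx": 0, "wy": 0, "wz": 0, "hand": -1},
    {"x": 0, "y": 0, "z": 0, "wx": 0, "wy": 0, "wz": 0, "hand": -1},
    {"x": 0, "y": 0, "z": 0, "wx": 0, "wy": 0, "wz": 0, "hand": -1},
    {"x": 0, "y": 0, "z": 0, "wx": 0, "wy": 0, "wz": 0, "hand": -1}
  ]
}}

```text
time: 11.18
tool_pos: [0.5891, -0.2114, 0.194]
tool_rot: [0.021, 0.771, 0.636, 0.019]
contact_force: [-0.5, 0.6, 5.6]
gripper_width: 0.201
grasp_force: 60.6
```

```bash
sed -i 's/^SY=.*/SY=-11.2; ST=np.array([.5964,-.2124,0.0])/' h.py; python3 s.py 3 .0005
```

```text
t 11.18 pos [ 0.5891 -0.2114  0.194 ] F [-0.5  0.6  5.6] w 0.201 grip 60.6
turn [ 0.006 -0.003  0.004] then shift [ 0.003  0.001 -0.004]
hub in stand [ 0.0005 -0.0001  0.055 ] lean 3.26 tq [ 0.11  0.26 -0.01]
```

{"method": "send_rows", "body": {
  "rows": [
    {"x": 0, "y": 0.0324, "z": -0.001, "wx": 0.0444, "wy": 0, "wz": 0, "hand": -1},
    {"x": 0, "y": 0.0324, "z": 0.0006, "wx": 0.0444, "wy": 0, "wz": 0, "hand": -1},
    {"x": 0, "y": 0.0324, "z": 0.0006, "wx": 0.0444, "wy": 0, "wz": 0, "hand": -1},
    {"x": 0, "y": 0.0324, "z": 0.0006, "wx": 0.0444, "wy": 0, "wz": 0, "hand": -1},
    {"x": 0, "y": 0.0324, "z": 0.0006, "wx": 0.0444, "wy": 0, "wz": 0, "hand": -1},
    {"x": 0, "y": 0.0324, "z": 0.0006, "wx": 0.0444, "wy": 0, "wz": 0, "hand": -1},
    {"x": 0, "y": 0.0324, "z": 0.0006, "wx": 0.0444, "wy": 0, "wz": 0, "hand": -1},
    {"x": 0, "y": 0.0324, "z": 0.0006, "wx": 0.0444, "wy": 0, "wz": 0, "hand": -1},
    {"x": 0, "y": 0.0324, "z": 0.0006, "wx": 0.0444, "wy": 0, "wz": 0, "hand": -1},
    {"x": 0, "y": 0, "z": 0, "wx": 0, "wy": 0, "wz": 0, "hand": -1}
  ]
}}

```text
time: 12.02
tool_pos: [0.6322, -0.2197, 0.1892]
tool_rot: [-0.101, 0.765, 0.631, -0.081]
contact_force: [-1.6, -0.0, 5.2]
gripper_width: 0.203
grasp_force: 60.5
```

```bash
python3 s.py -15 .0005
```

```text
t 12.02 pos [ 0.6322 -0.2197  0.1892] F [-1.6 -0.   5.2] w 0.203 grip 60.5
turn [ 0.003 -0.002  0.005] then shift [ 0.001 -0.005 -0.004]
hub in stand [ 0.0008 -0.      0.0546] lean -14.88 tq [ 0.22  0.62 -0.13]
```

{"method": "send_rows", "body": {
  "rows": [
    {"x": 0, "y": 0.029, "z": -0.003, "wx": 0.0444, "wy": 0, "wz": 0, "hand": -1},
    {"x": 0, "y": 0.031, "z": 0.0006, "wx": 0.0444, "wy": 0, "wz": 0, "hand": -1},
    {"x": 0, "y": 0.0324, "z": 0.0006, "wx": 0.0444, "wy": 0, "wz": 0, "hand": -1},
    {"x": 0, "y": 0.0324, "z": 0.0006, "wx": 0.0444, "wy": 0, "wz": 0, "hand": -1},
    {"x": 0, "y": 0.0324, "z": 0.0006, "wx": 0.0444, "wy": 0, "wz": 0, "hand": -1},
    {"x": 0, "y": 0.0324, "z": 0.0006, "wx": 0.0444, "wy": 0, "wz": 0, "hand": -1},
    {"x": 0, "y": 0.0324, "z": 0.0006, "wx": 0.0444, "wy": 0, "wz": 0, "hand": -1},
    {"x": 0, "y": 0, "z": 0, "wx": 0, "wy": 0, "wz": 0, "hand": -1},
    {"x": 0, "y": 0, "z": 0, "wx": 0, "wy": 0, "wz": 0, "hand": -1},
    {"x": 0, "y": 0, "z": 0, "wx": 0, "wy": 0, "wz": 0, "hand": -1}
  ]
}}

```text
time: 12.85
tool_pos: [0.6622, -0.2255, 0.1769]
tool_rot: [-0.192, 0.747, 0.616, -0.157]
contact_force: [3.0, -0.7, 2.1]
gripper_width: 0.202
grasp_force: 60.4
```

{"method": "send_rows", "body": {
  "rows": [
    {"x": 0, "y": 0, "z": 0, "wx": 0, "wy": 0, "wz": 0, "hand": -1},
    {"x": 0, "y": 0, "z": 0, "wx": 0, "wy": 0, "wz": 0, "hand": -1},
    {"x": 0, "y": 0, "z": 0, "wx": 0, "wy": 0, "wz": 0, "hand": -1},
    {"x": 0, "y": 0, "z": 0, "wx": 0, "wy": 0, "wz": 0, "hand": -1},
    {"x": 0, "y": 0, "z": 0, "wx": 0, "wy": 0, "wz": 0, "hand": -1},
    {"x": 0, "y": 0, "z": 0, "wx": 0, "wy": 0, "wz": 0, "hand": -1},
    {"x": 0, "y": 0, "z": 0, "wx": 0, "wy": 0, "wz": 0, "hand": -1},
    {"x": 0, "y": 0, "z": 0, "wx": 0, "wy": 0, "wz": 0, "hand": -1},
    {"x": 0, "y": 0, "z": 0, "wx": 0, "wy": 0, "wz": 0, "hand": -1},
    {"x": 0, "y": 0, "z": 0, "wx": 0, "wy": 0, "wz": 0, "hand": -1}
  ]
}}

```text
time: 13.68
tool_pos: [0.6619, -0.2254, 0.1771]
tool_rot: [-0.192, 0.747, 0.616, -0.157]
contact_force: [4.3, -2.0, 3.2]
gripper_width: 0.205
grasp_force: 60.6
```

```bash
python3 s.py -29 .0005;  python3 - <<'E'
from h import *
a=grab_frame("scene")[220:350,200:363];b=grab_frame("top")[150:280,320:483]
cv2.imwrite("pics/c5.png",np.hstack([cv2.resize(x,(400,320),interpolation=cv2.INTER_CUBIC) for x in(a,b)]))
E
```

```text
t 13.68 pos [ 0.6619 -0.2254  0.1771] F [ 4.3 -2.   3.2] w 0.205 grip 60.6
turn [ 0.005 -0.     0.005] then shift [ 0.     0.004 -0.004]
hub in stand [-0.0003  0.      0.055 ] lean -28.76 tq [-0.27 -1.07  0.07]
```

View pics/c5.png

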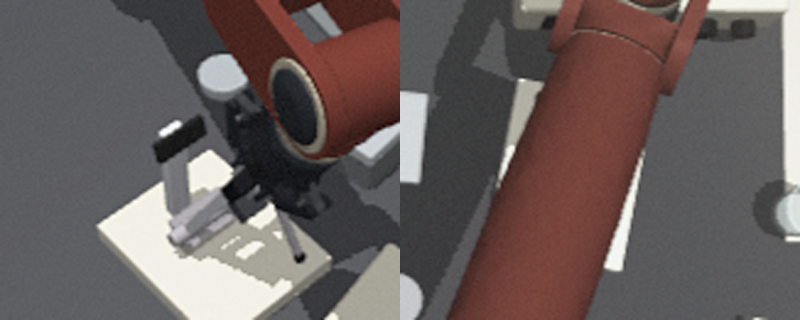

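The kickstand has gone over the top: its black foot is on the plate at (300,258) in the crop, with the frame leaning forward in the groove. Raising it upright.

{"method": "send_rows", "body": {
  "rows": [
    {"x": 0, "y": -0.0304, "z": -0.002, "wx": -0.0444, "wy": 0, "wz": 0, "hand": -1},
    {"x": 0, "y": -0.0314, "z": 0.0006, "wx": -0.0444, "wy": 0, "wz": 0, "hand": -1},
    {"x": 0, "y": -0.0324, "z": 0.0006, "wx": -0.0444, "wy": 0, "wz": 0, "hand": -1},
    {"x": 0, "y": -0.0324, "z": 0.0006, "wx": -0.0444, "wy": 0, "wz": 0, "hand": -1},
    {"x": 0, "y": -0.0324, "z": 0.0006, "wx": -0.0444, "wy": 0, "wz": 0, "hand": -1},
    {"x": 0, "y": -0.0324, "z": 0.0006, "wx": -0.0444, "wy": 0, "wz": 0, "hand": -1},
    {"x": 0, "y": -0.0324, "z": 0.0006, "wx": -0.0444, "wy": 0, "wz": 0, "hand": -1},
    {"x": 0, "y": -0.0324, "z": 0.0006, "wx": -0.0444, "wy": 0, "wz": 0, "hand": -1},
    {"x": 0, "y": -0.0324, "z": 0.0006, "wx": -0.0444, "wy": 0, "wz": 0, "hand": -1},
    {"x": 0, "y": 0, "z": 0, "wx": 0, "wy": 0, "wz": 0, "hand": -1}
  ]
}}

```text
time: 14.62
tool_pos: [0.6211, -0.2171, 0.1922]
tool_rot: [-0.073, 0.768, 0.633, -0.059]
contact_force: [3.3, -0.7, 1.3]
gripper_width: 0.202
grasp_force: 60.3
```

```bash
python3 s.py 0 .0005
```

```text
t 14.62 pos [ 0.6211 -0.2171  0.1922] F [ 3.3 -0.7  1.3] w 0.202 grip 60.3
turn [-0.239 -0.003  0.004] then shift [-0.001 -0.168 -0.017]
hub in stand [-0.0008  0.0004  0.0554] lean -10.75 tq [-0.17 -1.12 -0.09]
```

{"method": "send_rows", "body": {
  "rows": [
    {"x": 0, "y": -0.026, "z": 0.0005, "wx": -0.0398, "wy": 0, "wz": 0, "hand": -1},
    {"x": 0, "y": -0.027, "z": 0.0005, "wx": -0.0398, "wy": 0, "wz": 0, "hand": -1},
    {"x": 0, "y": -0.029, "z": 0.0005, "wx": -0.0398, "wy": 0, "wz": 0, "hand": -1},
    {"x": 0, "y": -0.029, "z": 0.0005, "wx": -0.0398, "wy": 0, "wz": 0, "hand": -1},
    {"x": 0, "y": -0.029, "z": 0.0005, "wx": -0.0398, "wy": 0, "wz": 0, "hand": -1},
    {"x": 0, "y": -0.029, "z": 0.0005, "wx": -0.0398, "wy": 0, "wz": 0, "hand": -1},
    {"x": 0, "y": 0, "z": 0, "wx": 0, "wy": 0, "wz": 0, "hand": -1},
    {"x": 0, "y": 0, "z": 0, "wx": 0, "wy": 0, "wz": 0, "hand": -1},
    {"x": 0, "y": 0, "z": 0, "wx": 0, "wy": 0, "wz": 0, "hand": -1},
    {"x": 0, "y": 0, "z": 0, "wx": 0, "wy": 0, "wz": 0, "hand": -1}
  ]
}}

```text
time: 15.45
tool_pos: [0.5972, -0.2126, 0.1942]
tool_rot: [-0.002, 0.772, 0.636, -0.0]
contact_force: [0.2, 0.6, 5.4]
gripper_width: 0.201
grasp_force: 60.7
```

```bash
python3 s.py 0 .0005;  python3 - <<'E'
from h import *
a=grab_frame("scene")[230:350,210:360]
cv2.imwrite("pics/c6.png",cv2.resize(a,(750,600),interpolation=cv2.INTER_CUBIC))
h,R=hubnow(); F=np.c_[R[:,1],R[:,0],-R[:,2]]
foot=h+F@[.105*.5,.051,.075-.105*.866]; print("foot",foot,(proj("scene",foot)-[210,230])*5)
for k in(-.045,.045): print((proj("scene",h+F[:,1]*k)-[210,230])*5)
E
```

```text
t 15.45 pos [ 0.5972 -0.2126  0.1942] F [0.2 0.6 5.4] w 0.201 grip 60.7
turn [-0.005 -0.004  0.004] then shift [ 0.    -0.006 -0.004]
hub in stand [0.0003 0.0003 0.0549] lean -0.22 tq [ 0.2  -0.06 -0.13]
foot [ 0.65797961 -0.17201122  0.03891722] [510.38272463 417.72098401]
[300.15348486 440.78083142]
[434.36934995 345.18959113]
```

View pics/c6.png

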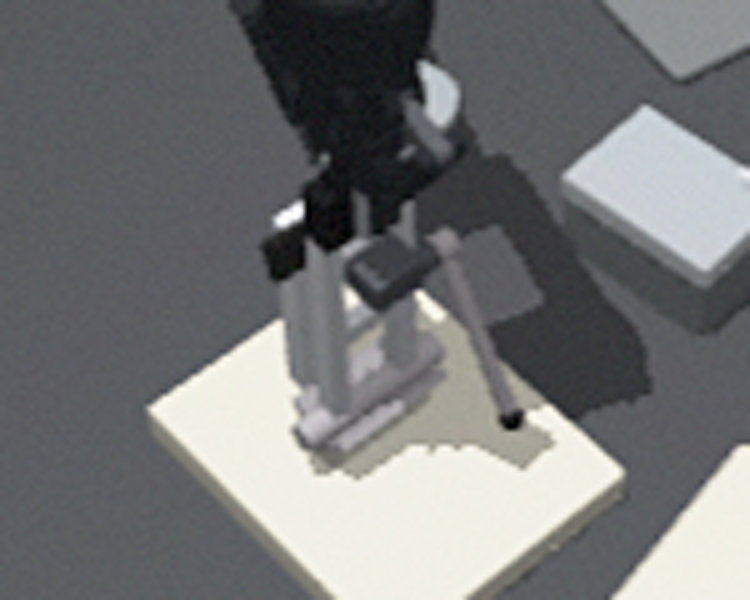

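The foot is at (511,419), against a predicted fully-down position of (510,418). The hub lies in the groove and the frame is upright. I'll let it settle, then hand in.

{"method": "send_rows", "body": {
  "rows": [
    {"x": 0, "y": 0, "z": 0, "wx": 0, "wy": 0, "wz": 0, "hand": -1},
    {"x": 0, "y": 0, "z": 0, "wx": 0, "wy": 0, "wz": 0, "hand": -1},
    {"x": 0, "y": 0, "z": 0, "wx": 0, "wy": 0, "wz": 0, "hand": -1},
    {"x": 0, "y": 0, "z": 0, "wx": 0, "wy": 0, "wz": 0, "hand": -1},
    {"x": 0, "y": 0, "z": 0, "wx": 0, "wy": 0, "wz": 0, "hand": -1},
    {"x": 0, "y": 0, "z": 0, "wx": 0, "wy": 0, "wz": 0, "hand": -1},
    {"x": 0, "y": 0, "z": 0, "wx": 0, "wy": 0, "wz": 0, "hand": -1},
    {"x": 0, "y": 0, "z": 0, "wx": 0, "wy": 0, "wz": 0, "hand": -1},
    {"x": 0, "y": 0, "z": 0, "wx": 0, "wy": 0, "wz": 0, "hand": -1},
    {"x": 0, "y": 0, "z": 0, "wx": 0, "wy": 0, "wz": 0, "hand": -1}
  ]
}}

```text
time: 16.33
tool_pos: [0.5972, -0.2126, 0.1942]
tool_rot: [-0.002, 0.772, 0.636, -0.0]
contact_force: [-0.4, 1.1, 5.7]
gripper_width: 0.205
grasp_force: 60.7
```

```bash
python3 s.py 0 .0005; python3 -c "
from plant import job_done
print(job_done())"
```

```text
t 16.33 pos [ 0.5972 -0.2126  0.1942] F [-0.4  1.1  5.7] w 0.205 grip 60.7
turn [-0.005 -0.004  0.005] then shift [ 0.    -0.006 -0.004]
hub in stand [0.0003 0.0004 0.0549] lean -0.22 tq [ 0.25 -0.01 -0.11]
the job is handed in; nothing more can be done
None
```

I handed the job in at about 16 s of the allowed 67 s, with the hub bar seated in the stand's groove, the kickstand fully down and the frame held upright (about 0.2° off vertical); the hand-in call returned no verdict.

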